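Return the spent sample tubes through the spring flap

TASK

Lift every orange-capped tube out of the grey bin and lay them all in the metal scoop, leaving the blue-capped tube in the bin. When all are loaded, carry the red-handled scoop to the white return box, push the yellow spring flap in with the scoop's front rim and, with the rim holding it open, tip the tubes into the box. Then let the flap shut and put the scoop back upright on its green mat, without knocking over the amber bottle.

Things in the scene. Friction and masses are not known exactly. Their poses are not given: they have to be found in the camera images.
- tube_1_mid (a point): an ORANGE-capped 15 ml tube lying on its side (may be absent), 105 mm long along its y, 17 mm thick at the body, 20 mm at the cap (at -y), 16 g; this point is at mid length and half-way up
- tube_2_mid (a point): an ORANGE-capped 15 ml tube lying on its side (may be absent), 105 mm long along its y, 17 mm thick at the body, 20 mm at the cap (at -y), 16 g; this point is at mid length and half-way up
- tube_3_mid (a point): an ORANGE-capped 15 ml tube lying on its side (may be absent), 105 mm long along its y, 17 mm thick at the body, 20 mm at the cap (at -y), 16 g; this point is at mid length and half-way up
- tube_4_mid (a point): an ORANGE-capped 15 ml tube lying on its side (may be absent), 105 mm long along its y, 17 mm thick at the body, 20 mm at the cap (at -y), 16 g; this point is at mid length and half-way up
- tube_blue_mid (a point): the one tube with a BLUE cap, same size and axes as the orange ones; lies in the bin among them and stays there
- bin: open grey bin, fixed, 160 mm along its x, 310 mm along its y, 45 mm high, walls and floor 4 mm thick; origin at the centre of its underside, z up. The tubes lie side by side in it, roughly along its x, about 52 mm apart
- mat: flat green mat, fixed, 205 mm along its x, 155 mm along its y, 3 mm thick; origin at the centre of its underside; the scoop starts on it
- scoop: loose aluminium tray (220 g), 115 mm long (x), 131 wide (y), floor 4 mm, side and rear walls 30 mm high, open at the front (+x), red handle at the rear (-x). Origin: under mid length, level with what it rests on; z up. At rest its floor rises to the front by 0.14 rad (rear lower edge at x -57, z 0; floor top at mid length 12 mm up), so tubes laid across it (along y) stay in
- scoop_handle (a point): grip point at (-77, 0, 63) mm in the scoop's frame, on a flat red tab 12 mm thick, 60 mm wide along the scoop's y, that leans back by 0.44 rad: upward along (-0.426, 0, 0.905), broad faces normal to (0.905, 0, 0.426). The tab ends 19 mm beyond; the rear wall's top is about 30 mm below. Grip across the thickness, fingers pointing down along the tab
- scoop_lip (a point): middle of the scoop's open front edge, on top of the floor, at (56, 0, 20) mm in the scoop's frame
- return_box: white box, fixed, 170 mm deep (x), 180 wide (y), 185 high, walls 5; origin: centre of underside, z up; front faces its -x. The front is upright (x = -85) up to z = 113, then slopes back at 45 degrees to the hinge line (x = -23, z = 175). This slope is the opening, 170 mm wide between the side walls, filled by the yellow flap. Hollow inside, floor 5 mm
- flap (a joint): the yellow flap, 84 mm long and 164 mm wide, hinged at the upper edge of the slope (x = -23, z = 173 mm of the box); 0 = shut, grows as it swings into the box, at most 1.7 rad; a light spring (about 0.03 N m shut, 0.09 N m at 1.5 rad) shuts it
- bottle_amber: small amber bottle, 48 mm wide and 96 mm high, loose bystander standing on the worktop at the back; origin at the centre of its underside
Mind the look-alikes: they are no part of the job. Leave any pink or purple look-alike of the part that bears tube_1_mid alone.

How it is judged (in metres and radians):
On the way, in this order (a step that is already met when the one before it is completed fails the run):
1. all the orange-capped tubes that are there lie in the scoop at once (x of tube_1_mid in the frame of scoop between -0.07 and 0.065 m and y of tube_1_mid in the frame of scoop between -0.066 and 0.066 m and z of tube_1_mid in the frame of scoop between 0 and 0.07 m and x of tube_2_mid in the frame of scoop between -0.07 and 0.065 m and y of tube_2_mid in the frame of scoop between -0.066 and 0.066 m and z of tube_2_mid in the frame of scoop between 0 and 0.07 m and x of tube_3_mid in the frame of scoop between -0.07 and 0.065 m and y of tube_3_mid in the frame of scoop between -0.066 and 0.066 m and z of tube_3_mid in the frame of scoop between 0 and 0.07 m and x of tube_4_mid in the frame of scoop between -0.07 and 0.065 m and y of tube_4_mid in the frame of scoop between -0.066 and 0.066 m and z of tube_4_mid in the frame of scoop between 0 and 0.07 m), for 0.3 s.
2. the scoop's front rim is inside the return box's opening and holds the flap well open, with the scoop tipped nose-down (value of joint flap above 0.6 rad and x of scoop_lip in the frame of return_box above -0.045 m and z of scoop_lip in the frame of return_box below 0.17 m and horizontal distance between scoop_lip and return_box below 0.09 m and angle between scoop's own z axis and vertical above 0.3 rad), for 0.2 s.
At the end, for the whole second after the job is handed in: every orange-capped tube present is inside the return box, the flap is shut (within 0.1 rad), the blue-capped tube lies in the bin, and the scoop stands at rest and upright on the mat (centre within 50 mm of the mat's centre) (x of tube_1_mid in the frame of return_box between -0.085 and 0.085 m and y of tube_1_mid in the frame of return_box between -0.09 and 0.09 m and z of tube_1_mid in the frame of return_box between 0 and 0.1 m and x of tube_2_mid in the frame of return_box between -0.085 and 0.085 m and y of tube_2_mid in the frame of return_box between -0.09 and 0.09 m and z of tube_2_mid in the frame of return_box between 0 and 0.1 m and x of tube_3_mid in the frame of return_box between -0.085 and 0.085 m and y of tube_3_mid in the frame of return_box between -0.09 and 0.09 m and z of tube_3_mid in the frame of return_box between 0 and 0.1 m and x of tube_4_mid in the frame of return_box between -0.085 and 0.085 m and y of tube_4_mid in the frame of return_box between -0.09 and 0.09 m and z of tube_4_mid in the frame of return_box between 0 and 0.1 m and x of tube_blue_mid in the frame of bin between -0.08 and 0.08 m and y of tube_blue_mid in the frame of bin between -0.155 and 0.155 m and z of tube_blue_mid in the frame of bin between 0 and 0.04 m and value of joint flap below 0.1 rad and horizontal distance between scoop and mat below 0.05 m and height (world z) of scoop below 0.012 m and angle between scoop's own z axis and vertical below 0.1 rad and linear speed of scoop below 0.02 m/s); the robot touches nothing.
It fails at once if the amber bottle is knocked over (angle between bottle_amber's own z axis and vertical above 0.6 rad).
Of tube_1, tube_2, tube_3, tube_4 only 3 to 4 are there at a start; the rules pass over those that are not, and their reading is None.
At some moment in a run one of scoop may be knocked a few centimetres aside while the robot is not near it.
Once in a run the grip may slacken for a moment while it holds something.
It also fails if it takes over 200 s, if anything falls off the work surface, if the arm or the gripper's body presses on something with over 40 N, if the wrist force passes 120 N, or if a joint passes its speed limit or range.

ROBOT

A 7-joint arm with a two-finger parallel gripper is mounted at the origin on a cart in front of the work surface, level with it; the furniture and walls round the work are solid. World frame = base frame: x ahead of the robot, y to its left, z up, the work surface at z = 0. Lengths are in mm, angles in rad, forces in N, time in s.
With the tool pointing down it reaches from about 350 to 900 mm from the base axis. Payload 8.1 kg.
Tool frame: the origin (TCP) lies at the very end of the fingers, on their centre line; the grasp point (between the pads) lies 19 mm behind it; z points along the fingers, y is the line along which they close (so a half turn about z gives the same grasp; the last joint's range is limited). The gripper opens to 85 mm and grips with 20 to 120 N. Pads are 22 mm wide; open, the fingers measure 114 mm over their backs; the gripper's body (76 mm by 85 mm) begins 54 mm behind the grasp point. The pads swing forward as they close: fully open they stand 13 mm farther back than shut.
Start: joints at [1.244, 0.434, 0.025, 1.573, -0.012, 1.134, -0.075], TCP at [138.685, -609.432, 231.323] pointing down, gripper open.
Joint ranges: [-2.62, 2.62], [-0.44, 2.09], [-1.27, 1.32], [0.08, 2.57], [-1.32, 4.46], [0.12, 2], [-2.74, 2.74]. Speed limits (rad/s): [2.22, 2.22, 3.01, 3.01, 3.14, 3.14, 3.14].

INTERFACE

Orientations are given as a 3x3 rotation matrix whose columns are the frame's x, y, z axes.
In Python, from plant import observe, snapshot, job_done gives the robot as it stands.
- The arm moves only by the shell command python3 -m crank 'ROWS'. ROWS is JSON, a list of rows, each a list of 5 numbers: the gripper's target within -1 to 1 (fully open at 1, half-way at 0, shut at -1), then the shift along the tool's x, y, z scaled (see below), then the turn about the tool's z scaled (see below). A call has 1 to 12 rows; each row is the pose to reach, as a shift and turn from the pose commanded when the call began, along the tool's axes at that moment; what a row does not reach only later rows make up. The controller multiplies each number of a shift by 0.3 m and each number of a turn by 30 degrees. A row lasts 1/8 s, in which the tool goes at most 62.5 mm and 10.7 degrees, less where a joint would pass 70% of its speed; a pose out of reach is approached as far as the arm can. A call with a number of a shift or a turn outside -1 to 1 is refused whole. A call with a gripper value outside its range is refused whole. The fingers move at their own pace and stop on an object; the grip force is fixed at half the most. Time passes only in rows, so rows that repeat a pose let the fingers close. It gives the time, the measured TCP pose, the force, the opening and the grip force at its end, in the units of the state.
- observe(): the state, without advancing time (a new reading comes with each control period).
- snapshot(name): name is "side" or "top" or "wrist"; returns a dict with "pixels" (400x640x3 uint8, blue, green, red), "range_z" (400x640 float32, mm along the optical axis (not along the pixel's ray), 0 where there is no reading), "mtx" (3x3 intrinsics, pixels), "camera_from_world" (4x4, takes a point from world to camera coordinates); the wrist camera has in their place "T_tool_cam" (4x4, takes a point from camera to tool coordinates, whose origin is the TCP and whose axes are the flange's). Camera axes: x right, y down, z forward; pixel columns grow to the right and rows downward; lengths in mm; the calibration is good to about 2 mm. A picture is of the moment at which its call begins: read the wrist's pose just before it.
- job_done(): hands the job in; it is judged then, once.
The state is a dict: "time_s": time; "qpos": joint angles; "joint_velocities": joint speeds; "tau": joint torques, N m; "tcp_pos": TCP position; "ee_rot": TCP orientation; "contact_force": force on the tool from outside, world axes, zero at the start; "ft_torque": the same for the moment, N m; "grip_width": finger opening in mm; "grip_force": force on a finger pad.
Only numpy, scipy, OpenCV 4.12 (cv2) and the standard library are available. Lean on these libraries where they do the work, as an engineer would, in place of code of your own. Each camera call takes 0.05 s, during which the arm holds its last target. There are 200 camera calls.

## Working session

There is one attempt and no reset: what is moved stays moved. The work goes in short steps, Python scripts to look and compute and a shell command to move; the robot and the scene stay as the last step left them, time stands still between calls to the robot, and variables do not carry over. Pictures are saved under pics/ and viewed, at most 14 in all, crops included, and the job is handed in when it is done.

```bash
ls; mkdir -p pics; python3 - <<'E'
from plant import observe,snapshot
import cv2,numpy as np
o=observe();print(o['tcp_pos'],np.round(o['ee_rot'],4).tolist(),o['grip_width'],o['time_s'])
for n in('top','side'):
    s=snapshot(n);cv2.imwrite(f'pics/{n}0.png',s['pixels']);np.savez(f'{n}0.npz',**s)
    print(n,np.round(s['mtx'],1).tolist(),np.round(np.linalg.inv(s['camera_from_world']),3).tolist())
E
```

```text
pics
[ 138.56032986 -608.935841    230.54410911] [[0.9751, 0.2219, -0.0005], [0.2219, -0.9751, 0.0015], [-0.0001, -0.0015, -1.0]] 85.42110935422272 0.0
top [[472.7, 0.0, 313.7], [0.0, 472.7, 200.9], [0.0, 0.0, 1.0]] [[0.444, -0.848, 0.288, 49.158], [-0.896, -0.421, 0.143, -151.485], [-0.0, -0.322, -0.947, 1750.064], [0.0, 0.0, 0.0, 1.0]]
side [[400.9, 0.0, 310.6], [0.0, 400.9, 201.9], [0.0, 0.0, 1.0]] [[0.982, -0.11, 0.151, 358.59], [-0.186, -0.625, 0.758, -764.564], [0.011, -0.773, -0.635, 873.517], [0.0, 0.0, 0.0, 1.0]]
```

View pics/top0.png

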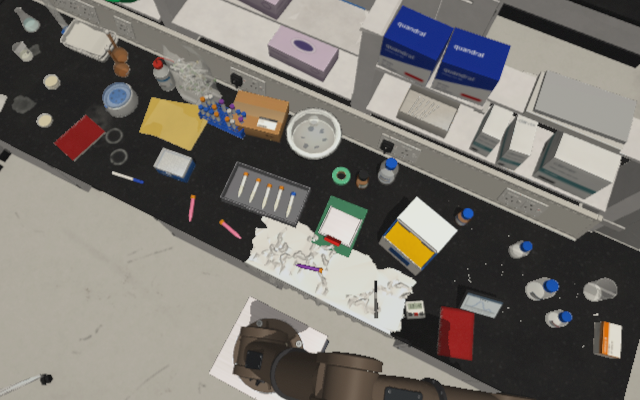

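View pics/side0.png

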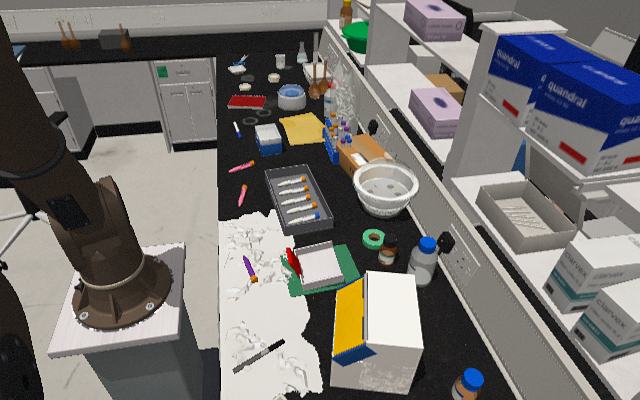

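The top view shows the bin at (265,193) with four orange caps and one blue (rightmost). The scoop is on the green mat at (341,226) with its red handle at (332,240). The white box is at (418,235) with its yellow flap at (408,247), and the amber bottle is at (362,179). Pink look-alikes lie at (191,207) and (230,228), and a purple one at (309,267). All three are outside the bin, so they don't fit the description. I'll confirm in an enlarged crop.

```bash
cat > h.py <<'E'
import numpy as np,cv2
def cloud(s,T=None):
    "world xyz (mm) for every pixel"
    K=s['mtx'];z=s['range_z'];v,u=np.mgrid[:z.shape[0],:z.shape[1]]
    p=np.stack([(u-K[0,2])/K[0,0]*z,(v-K[1,2])/K[1,1]*z,z],-1)
    T=np.linalg.inv(s['camera_from_world']) if T is None else T
    return p@T[:3,:3].T+T[:3,3]
def rect(P):
    (c,wh,a)=cv2.minAreaRect(P[:,:2].astype(np.float32));return np.round(c,1),np.round(wh,1),round(a,2)
def hsv(s): return cv2.cvtColor(s['pixels'],cv2.COLOR_BGR2HSV)
E
python3 - <<'E'
from h import *
for n in('top','side'):
    s=dict(np.load(f'{n}0.npz'));P=cloud(s);H=hsv(s);h,sa,v=H[...,0],H[...,1],H[...,2];x,y,z=P[...,0],P[...,1],P[...,2]
    print(n)
    roi=(x>250)&(x<900)&(abs(y)<600)
    table=roi&(abs(z)<40)
    def comps(name,m,mn=6):
        k,l,st,c=cv2.connectedComponentsWithStats(m.astype(np.uint8))
        for i in range(1,k):
            if st[i,4]>=mn: q=P[l==i];print(name,st[i,4],np.round(c[i]),'med',np.round(np.median(q,0)),'z',np.round(np.percentile(q[:,2],[5,95])),rect(q))
    comps('orange',table&(h>5)&(h<22)&(sa>150)&(v>120),4)
    comps('blue',table&(h>100)&(h<130)&(sa>120)&(v>60),5)
    comps('green',roi&(h>65)&(h<90)&(sa>120),30)
    comps('red',roi&((h<5)|(h>174))&(sa>150)&(v>80),10)
    comps('yellow',roi&(h>20)&(h<32)&(sa>200)&(z>50),50)
    comps('boxtop',roi&(z>165)&(z<195)&(sa<60),50)
    if n=='top':
        i=s['pixels'][155:275,210:470];cv2.imwrite('pics/crop0.png',cv2.resize(i,None,fx=3,fy=3,interpolation=2))
E
```

```text
top
orange 11 [246. 173.] med [559. 400.  24.] z [15. 30.] (array([557.5, 400.8]), array([12.4, 11.3]), 37.88)
orange 12 [258. 180.] med [558. 344.  23.] z [15. 31.] (array([557.2, 345.7]), array([11. , 16.5]), 3.4)
orange 11 [269. 185.] med [556. 294.  23.] z [18. 32.] (array([556.9, 295.1]), array([14.5,  9. ]), 79.57)
orange 12 [281. 187.] med [571. 249.  21.] z [14. 30.] (array([570.6, 248.9]), array([10.2, 13.9]), 11.6)
orange 13 [193. 196.] med [386. 539.  20.] z [13. 26.] (array([385.1, 540.9]), array([10.3, 15.3]), 20.63)
orange 16 [221. 221.] med [346. 390.  20.] z [12. 26.] (array([346.5, 390.1]), array([10. , 16.5]), 65.28)
orange 12 [320. 270.] med [347. -31.  20.] z [15. 30.] (array([346.4, -31.3]), array([12.4,  8.4]), 4.44)
blue 10 [223. 121.] med [718. 596.  28.] z [ 7. 37.] (array([720. , 596.4]), array([16.7,  9.3]), 42.97)
blue 125 [232. 131.] med [697. 545.  10.] z [-2. 37.] (array([700.4, 546.1]), array([ 25.2, 107.6]), 1.01)
blue 13 [293. 193.] med [568. 196.  22.] z [15. 28.] (array([567.4, 195.8]), array([ 8.3, 15.4]), 26.03)
blue 7 [473. 214.] med [ 809. -462
[... 1777 characters left out ...]
190.9]), array([17.9, 13.4]), 75.59)
green 246 [372. 239.] med [711.  47.  18.] z [ 3. 21.] (array([711.4,  44.6]), array([107.8,  62. ]), 64.76)
green 1007 [326. 273.] med [595. -48.   3.] z [0. 6.] (array([540.7, -73.1]), array([203.7, 255.7]), 3.67)
red 208 [293. 261.] med [458. -41.  68.] z [36. 85.] (array([459.6, -31.5]), array([34.1, 58.4]), 0.75)
yellow 1761 [349. 317.] med [ 541. -287.  144.] z [119. 168.] (array([ 542.4, -278.1]), array([164.8,  56.3]), 73.51)
boxtop 340 [388. 166.] med [792. 204. 171.] z [165. 182.] (array([799.1, 210.6]), array([81., 95.]), 81.61)
boxtop 4330 [391. 312.] med [ 619. -319.  185.] z [176. 187.] (array([ 621.9, -301.8]), array([183. , 114.2]), 73.38)
```

View pics/crop0.png

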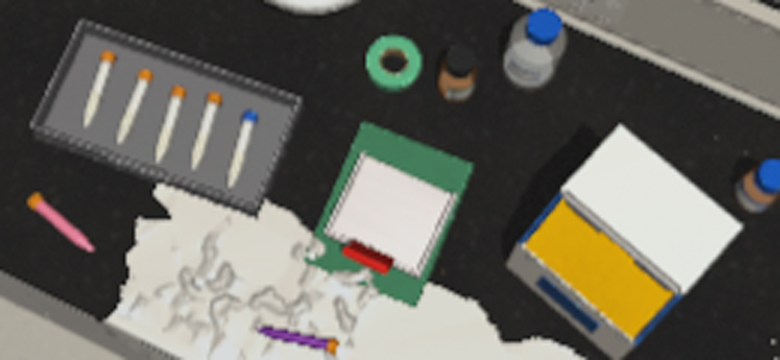

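The crop confirms it. The four orange caps in the bin are at crop (107,57), (145,75), (178,92) and (214,99), with the blue one at (250,117). The pink (60,220) and purple (300,340) look-alikes lie outside the bin. Next I'll fit the poses.

```bash
cat >> h.py <<'E'
def tubes(s,roi,zlo=8,zhi=45):
    "orange/blue caps in world box roi, with axis from bright body"
    P=cloud(s);H=hsv(s);x,y,z=P[...,0],P[...,1],P[...,2]
    r=(x>roi[0])&(x<roi[1])&(y>roi[2])&(y<roi[3])&(z>zlo)&(z<zhi)
    b=r&(H[...,1]<60)&(H[...,2]>140)
    return P[b]
def scoop(s):
    P=cloud(s);H=hsv(s);h,sa,v=H[...,0],H[...,1],H[...,2];x,y,z=P[...,0],P[...,1],P[...,2]
    roi=(x>380)&(x<720)&(y>-180)&(y<130)
    red=roi&((h<5)|(h>174))&(sa>150)&(v>80)&(z>40)
    c=np.median(P[red],0)
    w=roi&(sa<60)&(v>110)&(z>7)&(z<50)&(np.hypot(x-c[0],y-c[1])<190)
    k,l,st,_=cv2.connectedComponentsWithStats(w.astype(np.uint8));i=1+st[1:,4].argmax()
    return P[red],P[l==i]
E
python3 - <<'E'
from h import *
for n in('top','side'):
    s=dict(np.load(f'{n}0.npz'));P=cloud(s);H=hsv(s);x,y,z=P[...,0],P[...,1],P[...,2];h=H[...,0]
    B=tubes(s,(440,600,150,430))
    cx=[400,344,294,249,196] if n=='top' else [394,337,287,242,191]
    print(n,len(B),'z',np.round(np.percentile(B[:,2],[5,50,95])))
    k,l,st,c=0,0,0,0
    w=(x>440)&(x<600)&(y>150)&(y<430)&(z>8)&(z<45)&(H[...,1]<60)&(H[...,2]>140)
    k,l,st,c=cv2.connectedComponentsWithStats(w.astype(np.uint8))
    for i in range(1,k):
        if st[i,4]>12:
            q=P[l==i];print('body',st[i,4],np.round(c[i]),np.round(q.mean(0)),rect(q),'z',np.round(np.percentile(q[:,2],[10,90])))
    r,q=scoop(s);print('red',len(r),rect(r),np.round(r[:,2].max()));print('scoop',len(q),rect(q),'z',np.round(np.percentile(q[:,2],[5,50,95])))
    g=(x>380)&(x<720)&(y>-180)&(y<130)&(h>60)&(h<92)&(H[...,1]>90)&(abs(z)<12)
    k,l,st,c=cv2.connectedComponentsWithStats(g.astype(np.uint8));i=1+st[1:,4].argmax()
    print('mat',rect(P[l==i]))
    b=(x>420)&(x<640)&(y>110)&(y<480)&(z>36)&(z<56);print('binrim',rect(P[b]))
    am=(x>600)&(x<800)&(y>-120)&(y<60)&(z>85)&(z<110);print('bottle',np.round(np.median(P[am],0)),am.sum())
E
```

```text
top 381 z [12. 20. 28.]
body 71 [242. 185.] [508. 391.  21.] (array([505.7, 391. ]), array([85.5, 12.5]), 11.33) z [15. 26.]
body 73 [253. 192.] [506. 338.  21.] (array([505.6, 339. ]), array([86.4, 14.4]), 5.24) z [14. 26.]
body 76 [265. 197.] [507. 285.  20.] (array([503.7, 284.7]), array([90.7, 13.5]), 12.07) z [16. 25.]
body 74 [277. 199.] [520. 240.  20.] (array([519.5, 239.4]), array([91., 13.]), 10.95) z [13. 28.]
body 78 [290. 205.] [520. 186.  20.] (array([517.2, 186.1]), array([88.3, 14. ]), 11.89) z [14. 26.]
red 82 (array([455.6, -24.7]), array([26.6, 58. ]), 1.87) 95.0
scoop 965 (array([528.7, -24.1]), array([133.7, 121.2]), 89.36) z [ 9. 18. 39.]
mat (array([538.2, -19.2]), array([202.8, 158.3]), 3.91)
binrim (array([515.1, 291.2]), array([168.4, 313.7]), 5.89)
bottle [768. -68.  98.] 158
side 501 z [ 9. 17. 22.]
body 92 [290. 181.] [511. 385.  16.] (array([508.1, 385.3]), array([90.5, 16.4]), 10.76) z [10. 21.]
body 94 [292. 190.] [509. 332.  16.] (array([508.2, 332.4]), array([88.3, 12.2]), 6.68) z [11. 21.]
body 98 [294. 200.] [509. 279.  16.] (array([506. , 280.1]), array([87.7, 13.2]), 11.06) z [11. 20.]
body 105 [300. 208.] [521. 233.  17.] (array([518.3, 235.3]), array([89.8, 15. ]), 12.21) z [12. 20.]
body 111 [302. 219.] [520. 180.  17.] (array([517. , 180.7]), array([89., 14.]), 12.32) z [11. 21.]
red 184 (array([457.8, -31.5]), array([30.5, 58.4]), 0.75) 87.0
scoop 1621 (array([528.3, -27.9]), array([117.6, 134.7]), 0.24) z [ 9. 18. 40.]
mat (array([536.3, -23.7]), array([209.7, 155.9]), 5.49)
binrim (array([517.1, 287.2]), array([164.8, 318.7]), 5.19)
bottle [749. -43.  96.] 242
```

```bash
cat > g.py <<'E'
# usage: g.py X Y Z yaw_deg(of tool x)  -> remaining shift/turn in crank units
import sys,numpy as np
from plant import observe
o=observe();R=np.array(o['ee_rot']);p=np.array(o['tcp_pos'])
X,Y,Z,w=map(float,sys.argv[1:]);d=R.T@(np.array([X,Y,Z])-p)/300
yaw=np.degrees(np.arctan2(R[1,0],R[0,0]));t=-((w-yaw+90)%180-90)/30
print('t',round(o['time_s'],2),'p',np.round(p,1),'yaw',round(yaw,1),'tiltz',np.round(R[:,2],3),'w',round(o['grip_width'],1),'F',round(o['grip_force'],1),'cf',np.round(o['contact_force'],1),'-> shift',np.round(d,4),'turn',round(t,3))
E
python3 -m crank '[[-0.2,0.96,-0.465,-0.1,0],[-0.2,0.96,-0.465,-0.1,0],[-0.2,0.96,-0.465,-0.1,0],[-0.2,0.96,-0.465,-0.1,0],[-0.2,0.96,-0.465,-0.1,0],[-0.2,0.96,-0.465,-0.1,0],[-0.2,0.96,-0.465,-0.1,0]]'
python3 -m crank '[[-0.2,0.41,-0.91,0,0],[-0.2,0.41,-0.91,0,0],[-0.2,0.41,-0.91,0,0],[-0.2,0.41,-0.91,0,0],[-0.2,0.41,-0.91,0,0],[-0.2,0.41,-0.91,0,0],[-0.2,0.41,-0.91,0,0]]'
python3 -m crank '[[-0.2,0.28,-0.94,0,0],[-0.2,0.28,-0.94,0,0],[-0.2,0.28,-0.94,0,0],[-0.2,0.28,-0.94,0,0],[-0.2,0.28,-0.94,0,0],[-0.2,0.28,-0.94,0,0],[-0.2,0.28,-0.94,0,0]]'
python3 g.py 516 390 120 11
```

```text
time_s: 0.98
tcp_pos: [388.6, -409.3, 261.0]
ee_rot: [[0.975, 0.223, -0.001], [0.223, -0.975, 0.0], [-0.001, -0.0, -1.0]]
contact_force: [-0.3, 0.1, 1.7]
grip_width: 33.9
grip_force: 0.0
time_s: 1.85
tcp_pos: [447.2, -118.3, 261.1]
ee_rot: [[0.976, 0.219, -0.001], [0.219, -0.976, -0.001], [-0.001, 0.001, -1.0]]
contact_force: [-0.4, -0.5, 0.2]
grip_width: 34.4
grip_force: 0.0
time_s: 2.72
tcp_pos: [468.0, 175.0, 260.8]
ee_rot: [[0.976, 0.219, -0.001], [0.219, -0.976, -0.001], [-0.001, 0.001, -1.0]]
contact_force: [0.0, -1.0, -0.2]
grip_width: 34.1
grip_force: 0.0
t 2.73 p [468.  175.  260.8] yaw 12.6 tiltz [-0.001 -0.001 -1.   ] w 34.1 F 0.0 cf [ 0.  -1.  -0.2] -> shift [ 0.3132 -0.6648  0.4683] turn 0.054
```

```bash

python3 -m crank '[[-0.2,0.313,-0.665,0.3,0.05],[-0.2,0.313,-0.665,0.3,0.05],[-0.2,0.313,-0.665,0.3,0.05],[-0.2,0.313,-0.665,0.3,0.05],[-0.2,0.313,-0.665,0.3,0.05],[-0.2,0.313,-0.665,0.3,0.05],[-0.2,0.313,-0.665,0.3,0.05]]' | head -2
python3 g.py 516 390 60 11
python3 - <<'E'
from h import *
from plant import observe,snapshot
o=observe();s=snapshot('wrist');cv2.imwrite('pics/w1.png',s['pixels'])
T=np.eye(4);T[:3,:3]=o['ee_rot'];T[:3,3]=o['tcp_pos'];T=T@s['T_tool_cam'];P=cloud(s,T);H=hsv(s);x,y,z=P[...,0],P[...,1],P[...,2]
print(np.round(s['T_tool_cam'],2).tolist(),np.percentile(s['range_z'],[1,50,99]))
h,sa=H[...,0],H[...,1]
for nm,w in(('body',(x>440)&(x<600)&(y>150)&(y<430)&(z>7)&(z<45)&(sa<60)&(H[...,2]>140)),('cap',(z>5)&(z<45)&(h>5)&(h<22)&(sa>150)),('blue',(z>5)&(z<45)&(h>100)&(h<130)&(sa>120))):
    k,l,st,c=cv2.connectedComponentsWithStats(w.astype(np.uint8))
    for i in range(1,k):
        if st[i,4]>100:
            q=P[l==i];print(nm,st[i,4],np.round(c[i]),np.round(np.median(q,0)),rect(q),'z',np.round(np.percentile(q[:,2],[10,90])))
E
```

```text
time_s: 3.6
tcp_pos: [516.0, 390.6, 171.9]
t 3.6 p [516.  390.6 171.9] yaw 11.1 tiltz [ 0.001 -0.001 -1.   ] w 34.2 F 0.0 cf [-0.5 -1.  -0.6] -> shift [-0.0006  0.0015  0.3731] turn 0.005
[[0.0, -0.96, -0.29, 71.86], [1.0, 0.0, 0.0, -1.13], [-0.0, -0.29, 0.96, -141.6], [0.0, 0.0, 0.0, 1.0]] [  59.96464794  297.78948975 1290.98304077]
body 1080 [319. 192.] [512. 391.  18.] (array([504.8, 390.3]), array([90.1, 15.3]), 11.57) z [14. 20.]
body 980 [367. 202.] [512. 339.  18.] (array([506. , 337.6]), array([87.7, 15. ]), 7.11) z [15. 20.]
body 1010 [458. 208.] [524. 242.  18.] (array([516.1, 239.1]), array([91.7, 14.6]), 11.88) z [15. 20.]
body 970 [414. 212.] [511. 286.  18.] (array([503.2, 283.7]), array([92.3, 15.5]), 13.02) z [15. 20.]
body 1037 [504. 218.] [524. 189.  18.] (array([515.2, 185.2]), array([91.6, 15.2]), 12.64) z [14. 20.]
cap 215 [319. 148.] [557. 401.  21.] (array([556.7, 400.5]), array([12. , 16.2]), 11.75) z [19. 23.]
cap 206 [373. 159.] [557. 345.  21.] (array([556.4, 344.1]), array([11.8, 16.9]), 10.3) z [18. 23.]
cap 236 [464. 166.] [568. 252.  21.] (array([567.7, 250. ]), array([11.9, 17.7]), 11.16) z [16. 23.]
cap 218 [419. 170.] [555. 297.  21.] (array([554.6, 295.2]), array([12., 17.]), 10.86) z [17. 23.]
cap 244 [174. 272.] [385. 537.  16.] (array([382.3, 538.7]), array([13.5, 18.1]), 25.67) z [ 8. 19.]
cap 195 [296. 319.] [349. 388.  16.] (array([345.6, 387.3]), array([14.4, 17.8]), 76.77) z [ 9. 19.]
cap 120 [613. 370.] [352. -30.  16.] (array([348.8, -30.9]), array([14.7, 12.8]), 8.64) z [10. 19.]
blue 315 [ 34. 151.] [498. 683.  18.] (array([499.8, 679.1]), array([ 3.6, 90. ]), 6.12) z [ 8. 28.]
blue 251 [512. 177.] [566. 200.  20.] (array([566. , 196.9]), array([12.3, 17.9]), 10.43) z [15. 22.]
blue 128 [123. 225.] [430. 597.  12.] (array([433.1, 597.3]), array([20.6,  3. ]), 6.14) z [ 6. 20.]
```

View pics/w1.png

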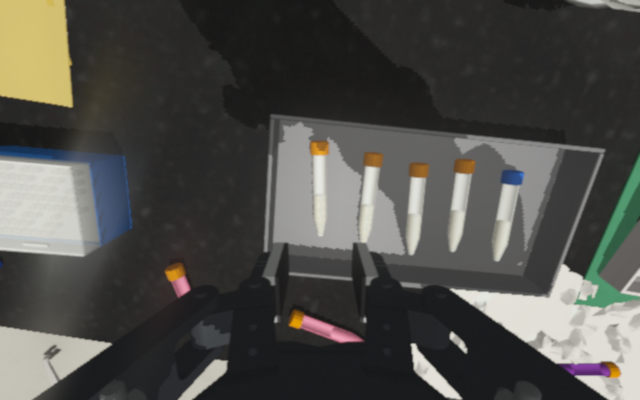

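The wrist view agrees with the other cameras. Four orange caps are at (319,148), (372,159), (418,170) and (464,166), with blue at (512,177). I'll grasp tube 1.

```bash

python3 -m crank '[[-0.2,-0.013,0,0.35,0],[-0.2,-0.013,0,0.45,0],[-0.2,-0.013,0,0.545,0],[-0.2,-0.013,0,0.545,0],[-0.2,-0.013,0,0.545,0],[-1,-0.013,0,0.545,0],[-1,-0.013,0,0.545,0],[-1,-0.013,0,0.545,0],[-1,-0.013,0,0.545,0]]'
python3 -m crank '[[-1,0,0,-0.2,0],[-1,0,0,-0.4,0],[-1,0,0,-0.5,0],[-1,0,0,-0.5,0],[-1,0,0,-0.5,0]]'
python3 g.py 514 -26 120 90; python3 - <<'E'
from h import *
from plant import snapshot
for n in('top','side'):
    s=snapshot(n);r,q=scoop(s);print(rect(r),rect(q),len(q))
E
```

```text
time_s: 4.78
tcp_pos: [511.3, 392.1, 8.8]
ee_rot: [[0.981, 0.196, 0.001], [0.196, -0.981, 0.0], [0.001, 0.0, -1.0]]
contact_force: [-0.1, -3.3, 6.6]
grip_width: 13.2
grip_force: 59.3
time_s: 5.4
tcp_pos: [510.5, 391.6, 157.1]
ee_rot: [[0.981, 0.196, -0.0], [0.196, -0.981, -0.001], [-0.001, 0.001, -1.0]]
contact_force: [0.2, 0.4, 0.8]
grip_width: 12.8
grip_force: 58.9
t 5.4 p [510.5 391.6 157.1] yaw 11.3 tiltz [-0.    -0.001 -1.   ] w 12.8 F 58.9 cf [0.2 0.4 0.8] -> shift [-0.2615  1.3672  0.1251] turn -2.623
(array([456.4, -24.4]), array([28.2, 58. ]), 1.65) (array([531. , -24.3]), array([122.4, 134.1]), 0.78) 972
(array([457.7, -29.5]), array([30.9, 60.4]), 1.37) (array([528.5, -27.9]), array([117.9, 136.2]), 0.81) 1644
```

```bash

python3 -m crank '[[-1,-0.13,0.68,0,-0.4],[-1,-0.13,0.68,0,-0.87],[-1,-0.13,0.68,0,-0.87],[-1,-0.13,0.68,0,-0.87],[-1,-0.13,0.68,0,-0.87]]' | head -2
python3 -m crank '[[-1,-0.417,0.554,0,-0.4],[-1,-0.417,0.554,0,-0.88],[-1,-0.417,0.554,0,-0.88],[-1,-0.417,0.554,0,-0.88],[-1,-0.417,0.554,0,-0.88]]' |head -2
python3 -m crank '[[-1,0,0,0,-0.4],[-1,0,0,0,-0.88],[-1,0,0,0,-0.88],[-1,0,0,0,-0.88]]' |head -2
python3 g.py 514 -26 25 90.8; python3 -c "
from plant import observe;print(observe()['qpos'])"
```

```text
time_s: 6.12
tcp_pos: [512.4, 181.9, 156.8]
time_s: 6.75
tcp_pos: [514.3, -24.5, 157.1]
time_s: 7.25
tcp_pos: [514.4, -21.0, 157.7]
t 7.25 p [514.4 -21.  157.7] yaw 90.4 tiltz [-0.     0.002 -1.   ] w 13.2 F 58.9 cf [-0.1  0.2  0.7] -> shift [-0.0174 -0.0012  0.4422] turn -0.015
[ 0.54043676  0.4604962  -0.80825964  1.88354875  0.39927372  0.9665041
 -0.44186592]
```

```bash

python3 -m crank '[[-1,-0.017,0,0.2,-0.015],[-1,-0.017,0,0.35,-0.015],[-1,-0.017,0,0.43,-0.015],[-1,-0.017,0,0.45,-0.015],[-1,-0.017,0,0.45,-0.015],[-0.3,-0.017,0,0.45,-0.015],[-0.3,-0.017,0,0.45,-0.015],[-0.3,-0.017,0,0.45,-0.015]]'
python3 -m crank '[[-0.3,0,0,-0.2,0],[-0.3,0,0,-0.4,0],[-0.3,0,0,-0.45,0],[-0.3,0,0,-0.45,0]]' | head -2
python3 g.py 510.5 338.5 160 7; python3 - <<'E'
from h import *
from plant import snapshot
s=snapshot('side');cv2.imwrite('pics/s1.png',cv2.resize(s['pixels'][190:310,220:400],None,fx=4,fy=4))
E
```

```text
time_s: 8.25
tcp_pos: [514.5, -28.8, 23.4]
ee_rot: [[-0.011, 1.0, 0.001], [1.0, 0.011, -0.0], [-0.0, 0.001, -1.0]]
contact_force: [-0.7, -0.1, 0.6]
grip_width: 30.0
grip_force: 0.1
time_s: 8.75
tcp_pos: [514.7, -29.0, 158.6]
t 8.75 p [514.7 -29.  158.6] yaw 90.6 tiltz [ 0.002 -0.001 -1.   ] w 30.0 F 0.0 cf [ 0.5  0.  -0.9] -> shift [ 1.225e+00 -7.000e-04 -5.800e-03] turn 2.787
```

View pics/s1.png

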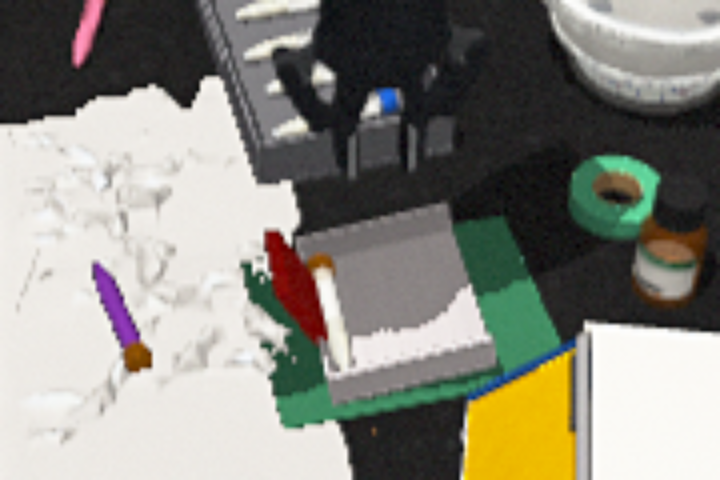

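Tube 1 lies against the scoop's rear wall (crop (335,320)). Next is tube 2.

```bash

python3 -m crank '[[-0.2,0.7,0,0,0.4],[-0.2,0.7,0,0,0.93],[-0.2,0.7,0,0,0.93],[-0.2,0.7,0,0,0.93],[-0.2,0.7,0,0,0.93]]' | head -2
python3 -m crank '[[-0.2,0.46,-0.253,0,0.4],[-0.2,0.46,-0.253,0,0.93],[-0.2,0.46,-0.253,0,0.93],[-0.2,0.46,-0.253,0,0.93],[-0.2,0.46,-0.253,0,0.93]]' |head -2
python3 -m crank '[[-0.2,0,0,0.1,0.4],[-0.2,0,0,0.2,0.93],[-0.2,0,0,0.3,0.93],[-0.2,0,0,0.3,0.93],[-0.2,0,0,0.3,0.93]]' |head -2
python3 g.py 510.5 338.5 8.5 7
```

```text
time_s: 9.43
tcp_pos: [510.1, 183.9, 155.9]
time_s: 10.05
tcp_pos: [507.7, 336.4, 156.3]
time_s: 10.68
tcp_pos: [508.2, 337.9, 68.6]
t 10.68 p [508.2 337.9  68.6] yaw 7.1 tiltz [ 0.001 -0.    -1.   ] w 34.3 F 0.0 cf [0.  0.4 0.3] -> shift [ 0.0077 -0.001   0.2004] turn 0.002
```

```bash

python3 -m crank '[[-0.2,0.008,0,0.15,0],[-0.2,0.008,0,0.2,0],[-0.2,0.008,0,0.2,0],[-1,0.008,0,0.2,0],[-1,0.008,0,0.2,0],[-1,0.008,0,0.2,0],[-1,0.008,0,0.2,0]]'|tail -2
python3 -m crank '[[-1,0,0,-0.2,0],[-1,0,0,-0.4,0],[-1,0,0,-0.5,0],[-1,0,0,-0.5,0],[-1,0,0,-0.5,0]]' |tail -2
python3 -m crank '[[-1,-0.042,0.667,0,-0.4],[-1,-0.042,0.667,0,-0.93],[-1,-0.042,0.667,0,-0.93],[-1,-0.042,0.667,0,-0.93],[-1,-0.042,0.667,0,-0.93]]' | head -2
python3 -m crank '[[-1,-0.284,0.471,0,-0.4],[-1,-0.284,0.471,0,-0.93],[-1,-0.284,0.471,0,-0.93],[-1,-0.284,0.471,0,-0.93],[-1,-0.284,0.471,0,-0.93]]' |head -2
python3 -m crank '[[-1,0,0,0,-0.4],[-1,0,0,0,-0.93],[-1,0,0,0,-0.93],[-1,0,0,0,-0.93],[-1,0,0,0,-0.93]]' |tail -2
cat > m.py <<'E'
from h import *
from plant import snapshot
for n in('top','side'):
    s=snapshot(n);r,q=scoop(s);print(n,'red',rect(r),len(r),'scoop',rect(q),len(q))
E
python3 m.py; python3 g.py 534 -26 24 90.8
```

```text
grip_width: 13.0
grip_force: 59.3
grip_width: 12.5
grip_force: 61.8
time_s: 12.8
tcp_pos: [521.2, 137.9, 156.8]
time_s: 13.42
tcp_pos: [532.6, -23.1, 157.6]
grip_width: 13.1
grip_force: 61.8
t 14.1 p [532.5 -24.5 157.9] yaw 90.6 tiltz [ 0.  0. -1.] w 12.7 F 61.8 cf [0.5 0.  0.3] -> shift [-0.005   0.005   0.4462] turn -0.006
  return _methods._mean(a, axis=axis, dtype=dtype,
  ret = um.true_divide(
Traceback (most recent call last):
  File "m.py", line 4, in <module>
    s=snapshot(n);r,q=scoop(s);print(n,'red',rect(r),len(r),'scoop',rect(q),len(q))
                      ~~~~~^^^
  File "h.py", line 23, in scoop
    k,l,st,_=cv2.connectedComponentsWithStats(w.astype(np.uint8));i=1+st[1:,4].argmax()
                                                                      ~~~~~~~~~~~~~~~^^
ValueError: attempt to get argmax of an empty sequence
```

```bash
sed -i "s/('top','side')/('side',)/" m.py; python3 m.py
```

```text
side red (array([484.7, -44.5]), array([30. , 60.1]), 0.55) 178 scoop (array([555.7, -40.6]), array([117. , 135.5]), 1.92) 1577
```

The scoop was knocked by about (+27, −13) mm, so I'm placing at the corrected position.

```bash

python3 -m crank '[[-1,-0.05,0.095,0.1,-0.03],[-1,-0.05,0.095,0.3,-0.03],[-1,-0.05,0.095,0.42,-0.03],[-1,-0.05,0.095,0.445,-0.03],[-1,-0.05,0.095,0.445,-0.03],[-0.3,-0.05,0.095,0.445,-0.03],[-0.3,-0.05,0.095,0.445,-0.03],[-0.3,-0.05,0.095,0.445,-0.03]]'|head -2
python3 -m crank '[[-0.3,0,0,-0.2,0],[-0.3,0,0,-0.4,0],[-0.3,0,0,-0.45,0],[-0.3,0,0,-0.45,0]]' | head -2
python3 m.py; python3 g.py 509 286 160 12.5; python3 - <<'E'
from h import *
from plant import snapshot
s=snapshot('side');cv2.imwrite('pics/s2.png',cv2.resize(s['pixels'][190:310,220:400],None,fx=4,fy=4))
E
```

```text
time_s: 15.15
tcp_pos: [561.5, -40.5, 25.1]
time_s: 15.65
tcp_pos: [561.6, -40.7, 160.2]
side red (array([485.5, -44. ]), array([30.9, 60.3]), 1.38) 175 scoop (array([555.5, -40.9]), array([118.4, 133.3]), 2.34) 1554
t 15.7 p [560.7 -40.8 158.8] yaw 91.5 tiltz [-0.    -0.001 -1.   ] w 30.1 F 0.0 cf [-0.4  0.2 -0.3] -> shift [ 1.0936 -0.1431 -0.0048] turn 2.635
```

View pics/s2.png

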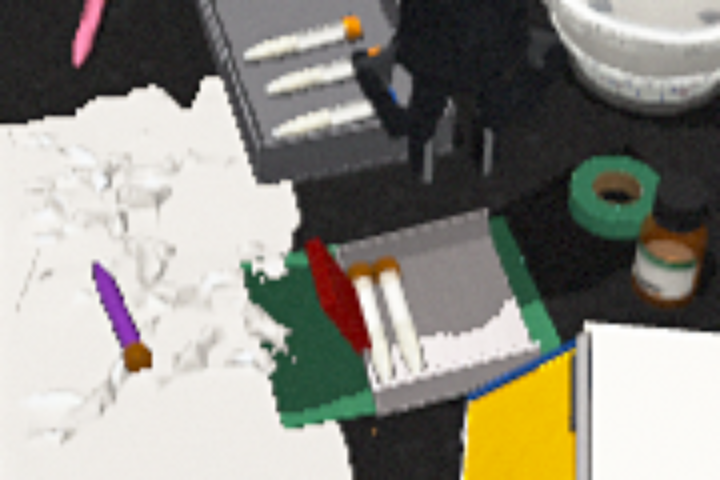

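Both tubes rest at the rear of the scoop (crop (375,310), (403,310)). Next is tube 3.

```bash

python3 -m crank '[[-0.2,0.669,-0.083,0,0.4],[-0.2,0.669,-0.083,0,0.88],[-0.2,0.669,-0.083,0,0.88],[-0.2,0.669,-0.083,0,0.88],[-0.2,0.669,-0.083,0,0.88]]' | head -2
python3 -m crank '[[-0.2,0.353,-0.244,0,0.4],[-0.2,0.353,-0.244,0,0.88],[-0.2,0.353,-0.244,0,0.88],[-0.2,0.353,-0.244,0,0.88],[-0.2,0.353,-0.244,0,0.88]]' |head -2
python3 -m crank '[[-0.2,0,0,0.1,0.4],[-0.2,0,0,0.2,0.875],[-0.2,0,0,0.3,0.875],[-0.2,0,0,0.3,0.875],[-0.2,0,0,0.3,0.875]]' |head -2
python3 g.py 509 286 8.5 12.5
```

```text
time_s: 16.38
tcp_pos: [529.7, 160.2, 157.9]
time_s: 17.0
tcp_pos: [509.8, 283.5, 158.5]
time_s: 17.62
tcp_pos: [509.6, 285.8, 70.2]
t 17.62 p [509.6 285.8  70.2] yaw 12.6 tiltz [ 0.001  0.    -1.   ] w 34.2 F 0.0 cf [0.  0.3 0.6] -> shift [-0.0021 -0.0012  0.2055] turn 0.003
```

```bash

python3 -m crank '[[-0.2,-0.002,0,0.15,0],[-0.2,-0.002,0,0.205,0],[-0.2,-0.002,0,0.205,0],[-1,-0.002,0,0.205,0],[-1,-0.002,0,0.205,0],[-1,-0.002,0,0.205,0],[-1,-0.002,0,0.205,0]]'|tail -2
python3 -m crank '[[-1,0,0,-0.2,0],[-1,0,0,-0.4,0],[-1,0,0,-0.5,0],[-1,0,0,-0.5,0],[-1,0,0,-0.5,0]]' |tail -2
python3 -m crank '[[-1,-0.017,0.611,0,-0.4],[-1,-0.017,0.611,0,-0.877],[-1,-0.017,0.611,0,-0.877],[-1,-0.017,0.611,0,-0.877],[-1,-0.017,0.611,0,-0.877]]' | head -2
python3 -m crank '[[-1,-0.213,0.449,0,-0.4],[-1,-0.213,0.449,0,-0.877],[-1,-0.213,0.449,0,-0.877],[-1,-0.213,0.449,0,-0.877],[-1,-0.213,0.449,0,-0.877]]' |head -2
python3 -m crank '[[-1,0,0,0,-0.4],[-1,0,0,0,-0.877],[-1,0,0,0,-0.877],[-1,0,0,0,-0.877],[-1,0,0,0,-0.877]]' |tail -2
python3 m.py; python3 g.py 579 -39 26 91.5
```

```text
grip_width: 12.7
grip_force: 59.4
grip_width: 12.9
grip_force: 58.9
time_s: 19.75
tcp_pos: [542.2, 106.3, 156.7]
time_s: 20.38
tcp_pos: [577.3, -36.0, 157.5]
grip_width: 12.7
grip_force: 58.9
side red (array([485.4, -43.7]), array([30.6, 61.9]), 2.1) 173 scoop (array([555.6, -40.3]), array([117.2, 134.7]), 1.74) 1558
t 21.05 p [577.6 -37.7 157.9] yaw 91.4 tiltz [ 0.  0. -1.] w 12.8 F 58.9 cf [-0.4  0.4  0.6] -> shift [-0.0043  0.0046  0.4397] turn -0.003
```

```bash

python3 -m crank '[[-1,-0.004,0.005,0.1,0],[-1,-0.004,0.005,0.3,0],[-1,-0.004,0.005,0.42,0],[-1,-0.004,0.005,0.436,0],[-1,-0.004,0.005,0.436,0],[-0.3,-0.004,0.005,0.436,0],[-0.3,-0.004,0.005,0.436,0],[-0.3,-0.004,0.005,0.436,0]]'|head -2
python3 -m crank '[[-0.3,0,0,-0.2,0],[-0.3,0,0,-0.4,0],[-0.3,0,0,-0.44,0],[-0.3,0,0,-0.44,0]]' | head -2
python3 -m crank '[[-0.2,0.569,-0.085,0,0.4],[-0.2,0.569,-0.085,0,0.884],[-0.2,0.569,-0.085,0,0.884],[-0.2,0.569,-0.085,0,0.884],[-0.2,0.569,-0.085,0,0.884]]' | head -2
python3 -m crank '[[-0.2,0.294,-0.237,0,0.4],[-0.2,0.294,-0.237,0,0.884],[-0.2,0.294,-0.237,0,0.884],[-0.2,0.294,-0.237,0,0.884],[-0.2,0.294,-0.237,0,0.884]]' |head -2
python3 -m crank '[[-0.2,0,0,0,0.4],[-0.2,0,0,0,0.884],[-0.2,0,0,0,0.884],[-0.2,0,0,0,0.884],[-0.2,0,0,0,0.884]]' |head -2
python3 g.py 522 241 8.5 11.9
python3 - <<'E'
from h import *
from plant import observe,snapshot
o=observe();s=snapshot('wrist')
T=np.eye(4);T[:3,:3]=o['ee_rot'];T[:3,3]=o['tcp_pos'];T=T@s['T_tool_cam'];P=cloud(s,T);H=hsv(s);x,y,z=P[...,0],P[...,1],P[...,2]
h,sa=H[...,0],H[...,1]
for nm,w in(('body',(x>440)&(x<600)&(y>150)&(y<430)&(z>7)&(z<45)&(sa<60)&(H[...,2]>140)),('cap',(x>440)&(z>5)&(z<45)&(h>5)&(h<22)&(sa>150))):
    k,l,st,c=cv2.connectedComponentsWithStats(w.astype(np.uint8))
    for i in range(1,k):
        if st[i,4]>100:
            q=P[l==i];print(nm,st[i,4],np.round(np.median(q,0)),rect(q))
E
python3 m.py
```

```text
time_s: 22.05
tcp_pos: [579.5, -40.0, 27.8]
time_s: 22.55
tcp_pos: [579.5, -40.2, 159.7]
time_s: 23.18
tcp_pos: [548.7, 129.2, 157.4]
time_s: 23.8
tcp_pos: [523.0, 237.9, 158.3]
time_s: 24.42
tcp_pos: [522.6, 239.3, 158.9]
t 24.43 p [522.6 239.3 158.9] yaw 12.0 tiltz [-0. -0. -1.] w 34.1 F 0.0 cf [0.8 1.2 0.6] -> shift [-5.000e-04 -6.100e-03  5.012e-01] turn 0.003
body 1115 [521. 239.  18.] (array([515.6, 237.5]), array([91. , 14.7]), 11.63)
body 1055 [522. 186.  18.] (array([515.3, 184.2]), array([91.1, 14.7]), 12.3)
cap 368 [718.  -3.  11.] (array([718.9,  -7. ]), array([40. , 12.8]), 30.9)
cap 241 [568. 248.  21.] (array([567.6, 248.3]), array([12.1, 16.5]), 11.65)
cap 590 [530.   7.  29.] (array([527.7,   0.7]), array([57.5, 25.4]), 1.88)
side red (array([485.3, -43.7]), array([30.6, 59.2]), 2.14) 175 scoop (array([555.9, -40.4]), array([117.8, 134.2]), 1.56) 1551
```

```bash

python3 -m crank '[[-0.2,-0.002,-0.003,0.2,0],[-0.2,-0.002,-0.003,0.4,0],[-0.2,-0.002,-0.003,0.5,0],[-0.2,-0.002,-0.003,0.5,0],[-0.2,-0.002,-0.003,0.5,0],[-1,-0.002,-0.003,0.5,0],[-1,-0.002,-0.003,0.5,0],[-1,-0.002,-0.003,0.5,0],[-1,-0.002,-0.003,0.5,0]]'|tail -2
python3 -m crank '[[-1,0,0,-0.2,0],[-1,0,0,-0.4,0],[-1,0,0,-0.5,0],[-1,0,0,-0.5,0],[-1,0,0,-0.5,0]]' |tail -2
python3 -m crank '[[-1,-0.013,0.542,0,-0.4],[-1,-0.013,0.542,0,-0.883],[-1,-0.013,0.542,0,-0.883],[-1,-0.013,0.542,0,-0.883],[-1,-0.013,0.542,0,-0.883]]' | head -2
python3 -m crank '[[-1,-0.121,0.409,0,-0.4],[-1,-0.121,0.409,0,-0.883],[-1,-0.121,0.409,0,-0.883],[-1,-0.121,0.409,0,-0.883],[-1,-0.121,0.409,0,-0.883]]' |head -2
python3 -m crank '[[-1,0,0,0,-0.4],[-1,0,0,0,-0.883],[-1,0,0,0,-0.883],[-1,0,0,0,-0.883],[-1,0,0,0,-0.883]]' |tail -2
python3 m.py; python3 g.py 600 -39 30 91.5
```

```text
grip_width: 12.9
grip_force: 58.7
grip_width: 12.8
grip_force: 59.2
time_s: 26.9
tcp_pos: [550.5, 81.4, 158.0]
time_s: 27.52
tcp_pos: [598.6, -35.3, 158.9]
grip_width: 12.8
grip_force: 59.2
side red (array([485.2, -44.8]), array([30.5, 58.9]), 2.53) 180 scoop (array([555.8, -40.3]), array([117. , 134.5]), 1.54) 1535
t 28.2 p [598.9 -37.1 159.1] yaw 91.3 tiltz [ 0. -0. -1.] w 12.6 F 59.2 cf [ 0.2 -0.7 -0.2] -> shift [-0.0064  0.0036  0.4304] turn -0.007
```

```bash

python3 -m crank '[[-1,-0.006,0.003,0.1,0],[-1,-0.006,0.003,0.3,0],[-1,-0.006,0.003,0.41,0],[-1,-0.006,0.003,0.43,0],[-1,-0.006,0.003,0.43,0],[-0.3,-0.006,0.003,0.43,0],[-0.3,-0.006,0.003,0.43,0],[-0.3,-0.006,0.003,0.43,0]]'|head -2
python3 -m crank '[[-0.3,0,0,-0.2,0],[-0.3,0,0,-0.4,0],[-0.3,0,0,-0.45,0],[-0.3,0,0,-0.45,0]]' | head -2
python3 m.py; python3 g.py 480 -41 100 1.5; python3 - <<'E'
from h import *
from plant import snapshot
s=snapshot('side');cv2.imwrite('pics/s4.png',cv2.resize(s['pixels'][190:310,220:400],None,fx=4,fy=4))
E
```

```text
time_s: 29.2
tcp_pos: [600.2, -39.6, 30.8]
time_s: 29.7
tcp_pos: [600.4, -39.7, 165.9]
side red (array([485. , -44.3]), array([31.2, 60.4]), 1.76) 173 scoop (array([555.9, -40.3]), array([117.2, 134.7]), 1.12) 1498
t 29.75 p [599.5 -39.9 164.4] yaw 91.3 tiltz [-0.001 -0.001 -1.   ] w 30.3 F 0.0 cf [-0.6 -0.3 -0.7] -> shift [ 0.0059 -0.3981  0.2147] turn 2.995
```

View pics/s4.png

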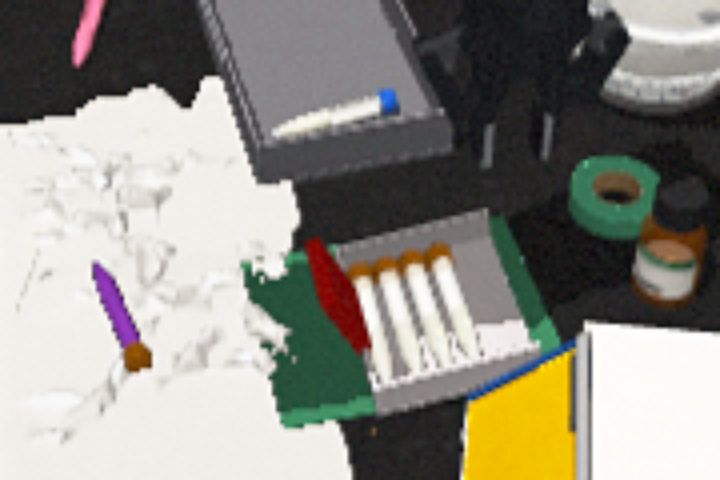

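All four orange tubes now lie in the scoop (crop x 365–455, y 250–380), and the blue one stays in the bin at (340,118). Next I'll turn the tool to grip the handle tab across its 60 mm width. Vertical fingers can do that at any lean of the tab.

```bash

python3 -m crank '[[1,0.006,-0.4,0,0.4],[1,0.006,-0.4,0,0.8],[1,0.006,-0.4,0,1],[1,0.006,-0.4,0,1],[1,0.006,-0.4,0,1]]' | head -2
python3 -m crank '[[1,0,0,0,0.4],[1,0,0,0,0.8],[1,0,0,0,1],[1,0,0,0,1],[1,0,0,0,1]]' |head -2
python3 -m crank '[[1,0,0,0,0.4],[1,0,0,0,0.8],[1,0,0,0,0.99],[1,0,0,0,0.99],[1,0,0,0,0.99]]' |head -2
python3 g.py 479.5 -41 42 1.5
python3 - <<'E'
from h import *
from plant import snapshot,observe
o=observe();s=snapshot('wrist');T=np.eye(4);T[:3,:3]=o['ee_rot'];T[:3,3]=o['tcp_pos'];T=T@s['T_tool_cam'];P=cloud(s,T);H=hsv(s);x,y,z=P[...,0],P[...,1],P[...,2]
h,sa=H[...,0],H[...,1];m=((h<5)|(h>174))&(sa>150)&(H[...,2]>60)&(z>35)&(z<95)&(x>430)&(x<540)
q=P[m];print(m.sum(),rect(q),np.round(np.percentile(q[:,2],[2,98])),'top edge',np.round(np.median(q[q[:,2]>75],0),1) if (q[:,2]>75).any() else '')
cv2.imwrite('pics/w2.png',s['pixels'])
E
python3 m.py
```

```text
time_s: 30.42
tcp_pos: [480.2, -40.5, 164.3]
time_s: 31.05
tcp_pos: [480.1, -40.4, 164.7]
time_s: 31.68
tcp_pos: [479.9, -40.6, 164.9]
t 31.68 p [479.9 -40.6 164.9] yaw 1.9 tiltz [-0.  0. -1.] w 85.2 F 0.0 cf [0.2 0.4 0.1] -> shift [-0.0012  0.0014  0.4096] turn 0.014
3071 (array([483.9, -41.1]), array([32.1, 56.7]), 2.65) [37. 84.] top edge [476.  -41.6  81.7]
side red (array([484.9, -44. ]), array([30.8, 59.7]), 1.39) 177 scoop (array([556.1, -40.1]), array([118. , 135.3]), 1.76) 1424
```

View pics/w2.png

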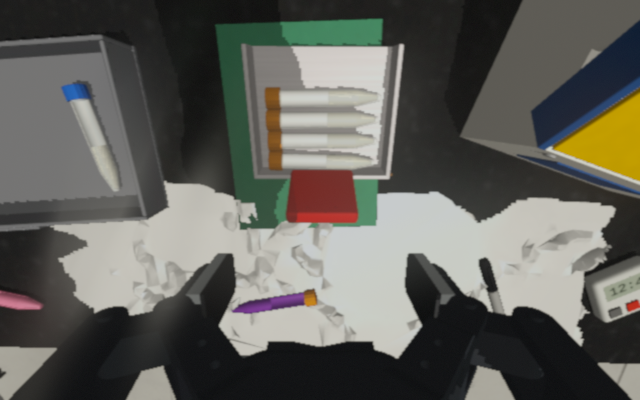

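The wrist view shows the tab at (322,195), centred and level with the tool, with four tubes in the tray. I'll descend and close.

```bash

python3 -m crank '[[1,-0.001,0.002,0.15,0],[1,-0.001,0.002,0.3,0],[1,-0.001,0.002,0.38,0],[1,-0.001,0.002,0.41,0],[1,-0.001,0.002,0.41,0],[0.6,-0.001,0.002,0.41,0],[-1,-0.001,0.002,0.41,0],[-1,-0.001,0.002,0.41,0],[-1,-0.001,0.002,0.41,0],[-1,-0.001,0.002,0.41,0]]'
python3 -m crank '[[-1,0,0,-0.03,0],[-1,0,0,-0.06,0],[-1,0,0,-0.1,0],[-1,0,0,-0.1,0],[-1,0,0,-0.1,0]]'
python3 m.py; python3 - <<'E'
from h import *
from plant import snapshot
s=snapshot('side');cv2.imwrite('pics/s5.png',cv2.resize(s['pixels'][190:310,220:400],None,fx=4,fy=4))
r,q=scoop(s)
# floor tilt: fit plane on all scoop points low-z band is mixed; report front/rear z
P=q;print('front z',np.round(np.percentile(P[P[:,0]>P[:,0].max()-20][:,2],[5,50,95])),'rear',np.round(np.percentile(P[P[:,0]<P[:,0].min()+20][:,2],[5,50,95])))
E
```

```text
time_s: 33.02
tcp_pos: [480.4, -41.2, 43.3]
ee_rot: [[1.0, 0.029, 0.002], [0.029, -1.0, -0.0], [0.002, 0.0, -1.0]]
contact_force: [-1.1, 0.7, 6.8]
grip_width: 59.3
grip_force: 62.9
time_s: 33.65
tcp_pos: [479.5, -41.3, 72.0]
ee_rot: [[1.0, 0.029, 0.0], [0.029, -1.0, -0.0], [0.0, 0.0, -1.0]]
contact_force: [-0.1, -0.1, -3.9]
grip_width: 59.0
grip_force: 65.2
side red (array([485.3, -44.8]), array([33. , 55.6]), 0.85) 40 scoop (array([596.1, -27.3]), array([109.4,  34.5]), 89.21) 233
front z [46. 49. 50.] rear [45. 48. 50.]
```

View pics/s5.png

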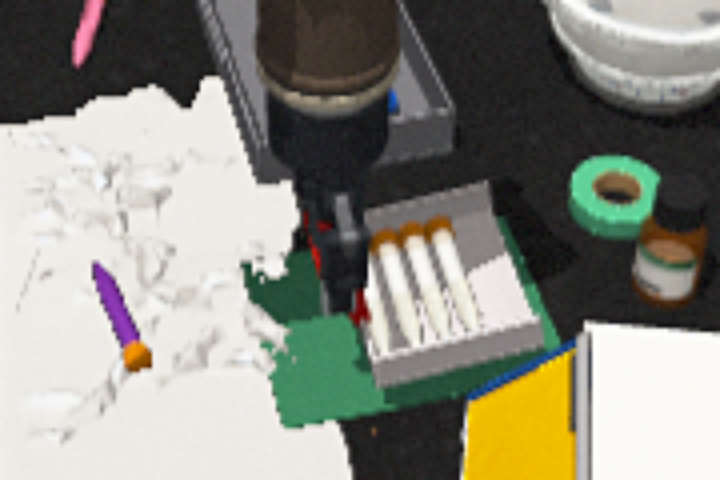

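The scoop is held in its rest attitude across the tab's width, clear of the mat, with the tubes still in. The grip lets the scoop pivot about its y axis, so I can tip it by raising the handle while the nose is caught under the opened flap. Now I'll carry it gently.

```bash

python3 -m crank '[[-1,0,0,-0.04,0],[-1,0,0,-0.1,0],[-1,0,0,-0.16,0],[-1,0,0,-0.22,0],[-1,0,0,-0.26,0],[-1,0,0,-0.287,0],[-1,0,0,-0.287,0]]'|tail -3
python3 -m crank '[[-1,-0.015,0.003,0,0],[-1,-0.04,0.007,0,0],[-1,-0.08,0.015,0,0],[-1,-0.12,0.02,0,0],[-1,-0.16,0.028,0,0],[-1,-0.2,0.035,0,0],[-1,-0.24,0.042,0,0],[-1,-0.275,0.05,0,0],[-1,-0.3,0.055,0,0],[-1,-0.315,0.055,0,0],[-1,-0.315,0.055,0,0]]'|tail -3
python3 g.py 355.4 -220.7 158 -16.6
python3 - <<'E'
from h import *
from plant import snapshot
s=snapshot('side');cv2.imwrite('pics/s6.png',cv2.resize(s['pixels'][190:350,200:440],None,fx=3,fy=3))
E
```

```text
contact_force: [-0.6, -0.1, -3.5]
grip_width: 59.2
grip_force: 65.3
contact_force: [0.5, -0.4, -2.9]
grip_width: 59.7
grip_force: 65.3
t 36.0 p [385.5 -60.4 158.2] yaw 1.7 tiltz [ 0. -0. -1.] w 59.7 F 65.3 cf [ 0.5 -0.4 -2.9] -> shift [-0.1159  0.5311  0.0006] turn 0.609
```

View pics/s6.png

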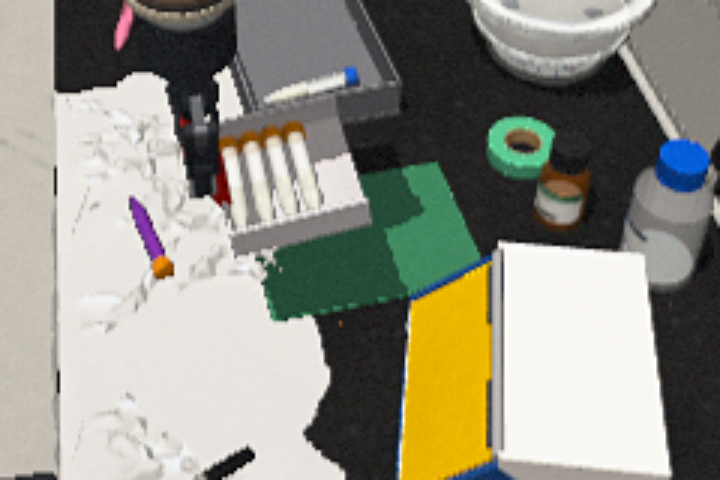

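The scoop is level with all four tubes in it (crop x 230–310, y 130–220), and the mat is fully visible, so I'll measure it now. Next I'll go to the pre-pose in front of the box.

```bash

python3 -m crank '[[-1,-0.005,0.02,0,0.04],[-1,-0.015,0.06,0,0.1],[-1,-0.025,0.12,0,0.16],[-1,-0.04,0.18,0,0.23],[-1,-0.055,0.24,0,0.3],[-1,-0.07,0.3,0,0.37],[-1,-0.08,0.36,0,0.44],[-1,-0.09,0.42,0,0.5],[-1,-0.1,0.47,0,0.55],[-1,-0.11,0.51,0,0.59],[-1,-0.116,0.53,0,0.609],[-1,-0.116,0.53,0,0.609]]'|tail -3
python3 g.py 355.4 -220.7 158 -16.6
python3 - <<'E'
from h import *
from plant import snapshot
for n in('side','top'):
    s=snapshot(n);P=cloud(s);H=hsv(s);x,y,z=P[...,0],P[...,1],P[...,2];h=H[...,0]
    g=(x>380)&(x<720)&(y>-180)&(y<130)&(h>60)&(h<92)&(H[...,1]>90)&(abs(z)<12)
    k,l,st,c=cv2.connectedComponentsWithStats(g.astype(np.uint8));i=1+st[1:,4].argmax()
    print('mat',rect(P[l==i]),st[i,4])
    b=(x>500)&(x<760)&(y>-450)&(y<-150)&(z>170)&(z<200)&(H[...,1]<60);print('boxtop',rect(P[b]),b.sum())
    w=(H[...,1]<60)&(H[...,2]>110)&(z>90)&(z<165)&(x>360)&(x<520)&(y>-360)&(y<-120);print('scoop?',rect(P[w]) if w.sum()>20 else 0,w.sum())
E
```

```text
contact_force: [-0.6, 1.0, -3.4]
grip_width: 59.2
grip_force: 65.3
t 37.55 p [ 355.3 -220.5  158.1] yaw -16.6 tiltz [-0.  0. -1.] w 59.2 F 65.3 cf [-0.6  1.  -3.4] -> shift [0.0005 0.0005 0.0002] turn -0.001
mat (array([538.1, -22.1]), array([205.3, 159.9]), 4.94) 2324
boxtop (array([ 622.2, -301.2]), array([183.8, 114.2]), 73.25) 4264
scoop? (array([ 452.5, -263.2]), array([158.8, 178.8]), 73.58) 2821
mat (array([538.3, -18.5]), array([205.7, 157.1]), 3.08) 1874
boxtop (array([ 622.4, -297.7]), array([180.6, 117.1]), 73.61) 1673
scoop? (array([ 434.7, -316.3]), array([ 29.1, 127.8]), 70.78) 49
```

```bash

python3 -m crank '[[-1,0.02,0,0,0],[-1,0.06,0,0,0],[-1,0.1,0,0,0],[-1,0.14,0,0,0],[-1,0.18,0,0,0],[-1,0.21,0,0,0],[-1,0.24,0,0,0],[-1,0.26,0,0,0],[-1,0.28,0,0,0],[-1,0.28,0,0,0]]'
python3 -m crank '[[-1,0.02,0,0,0],[-1,0.04,0,0,0],[-1,0.06,0,0,0],[-1,0.07,0,0,0],[-1,0.07,0,0,0]]'
python3 - <<'E'
from h import *
from plant import snapshot
s=snapshot('side');cv2.imwrite('pics/s7.png',cv2.resize(s['pixels'][200:400,220:460],None,fx=3,fy=3))
E
```

```text
time_s: 38.9
tcp_pos: [436.1, -244.5, 158.1]
ee_rot: [[0.958, -0.286, -0.0], [-0.286, -0.958, -0.0], [-0.0, 0.0, -1.0]]
contact_force: [-1.1, 0.5, -2.1]
grip_width: 59.1
grip_force: 65.2
time_s: 39.52
tcp_pos: [454.4, -249.9, 157.2]
ee_rot: [[0.958, -0.286, -0.004], [-0.286, -0.958, 0.001], [-0.004, -0.0, -1.0]]
contact_force: [-6.5, 1.3, -4.6]
grip_width: 59.0
grip_force: 65.3
```

View pics/s7.png

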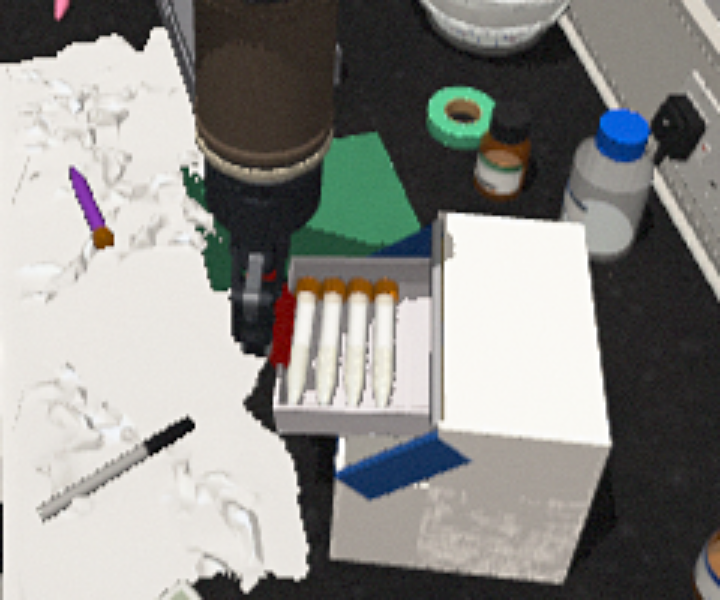

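The nose is inside the opening and the flap is pushed in. The tubes are still in the tray (crop x 290–395), and the box's blue frame shows below. Now I'll tip by moving the handle up and forward in steps.

```bash

python3 -m crank '[[-1,0.02,0,-0.015,0],[-1,0.04,0,-0.03,0],[-1,0.06,0,-0.045,0],[-1,0.075,0,-0.056,0],[-1,0.088,0,-0.066,0],[-1,0.088,0,-0.066,0]]'
python3 - <<'E'
from h import *
from plant import snapshot
s=snapshot('side');cv2.imwrite('pics/s8.png',cv2.resize(s['pixels'][200:400,220:460],None,fx=3,fy=3))
E
```

```text
time_s: 40.33
tcp_pos: [482.1, -258.2, 178.1]
ee_rot: [[0.958, -0.286, 0.001], [-0.286, -0.958, -0.0], [0.001, 0.0, -1.0]]
contact_force: [-1.1, -0.4, -7.0]
grip_width: 59.0
grip_force: 66.7
```

View pics/s8.png

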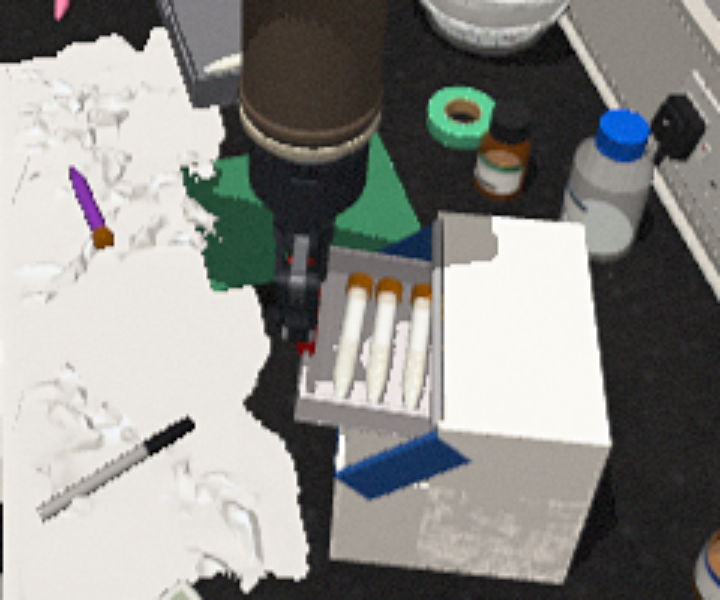

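The tray is tilting nose-down and the tubes are rolling in (three caps still visible at crop (360,282), (390,288) and (420,293)). I'll continue tipping.

```bash

python3 -m crank '[[-1,0.02,0,-0.015,0],[-1,0.04,0,-0.03,0],[-1,0.06,0,-0.045,0],[-1,0.075,0,-0.056,0],[-1,0.088,0,-0.068,0],[-1,0.088,0,-0.068,0],[-1,0.088,0,-0.068,0],[-1,0.088,0,-0.068,0]]'|sed -n '2p;4p;5p'
cat > c.py <<'E'
from h import *
from plant import snapshot
s=snapshot('side');np.savez('side_last.npz',**s);P=cloud(s);H=hsv(s);h=H[...,0]
m=(h>5)&(h<20)&(H[...,1]>140)&(H[...,2]>90);m[:,:]&=(P[...,2]>60)&(P[...,2]<230)&(P[...,1]<-120)&(P[...,1]>-420)&(P[...,0]<640)&(P[...,0]>380)
k,l,st,c=cv2.connectedComponentsWithStats(m.astype(np.uint8));print('caps seen',[(st[i,4],np.round(c[i])) for i in range(1,k) if st[i,4]>4])
r=(P[...,0]>330)&(P[...,0]<620)&(P[...,1]<-180)&(P[...,1]>-420)&(P[...,2]>100)&(P[...,2]<175)&(H[...,1]<60)&(H[...,2]>100)
q=P[r];e=(q-np.array([592.6,-290.7,0]));bx=e[:,0]*.958-e[:,1]*.286;by=e[:,0]*.286+e[:,1]*.958;k=(abs(by)<45)&(bx<-35)&(bx>-150)
if k.sum()>50: print('floor slope dz/dx',np.round(np.polyfit(bx[k],q[k,2],1),3),k.sum())
E
python3 c.py
```

```text
tcp_pos: [507.0, -265.6, 198.4]
contact_force: [0.2, 0.3, -6.1]
grip_width: 59.2
caps seen []
floor slope dz/dx [ -0.394 120.569] 815
```

```bash

python3 -m crank '[[-1,0.02,0,-0.025,0],[-1,0.035,0,-0.05,0],[-1,0.045,0,-0.07,0],[-1,0.045,0,-0.07,0],[-1,0.045,0,-0.07,0],[-1,0.045,0,-0.07,0],[-1,0.045,0,-0.07,0],[-1,0.045,0,-0.07,0]]'|sed -n '2p;4p;5p'
python3 c.py
```

```text
tcp_pos: [519.5, -269.3, 219.3]
contact_force: [-2.1, 1.2, -3.8]
grip_width: 58.6
caps seen []
floor slope dz/dx [ -0.463 128.671] 625
```

```bash

python3 -m crank '[[-1,-0.03,0,-0.013,0],[-1,-0.08,0,-0.036,0],[-1,-0.13,0,-0.06,0],[-1,-0.18,0,-0.083,0],[-1,-0.23,0,-0.106,0],[-1,-0.28,0,-0.129,0],[-1,-0.33,0,-0.152,0],[-1,-0.38,0,-0.175,0],[-1,-0.44,0,-0.2,0],[-1,-0.5,0,-0.22,0],[-1,-0.5,0,-0.22,0]]'|sed -n '2p;4p;5p'
python3 c.py; python3 - <<'E'
from h import *
s=np.load('side_last.npz');cv2.imwrite('pics/s9.png',cv2.resize(s['pixels'][190:400,200:440],None,fx=2.8,fy=2.8))
E
```

```text
tcp_pos: [374.6, -226.3, 286.0]
contact_force: [-0.2, -0.3, -2.3]
grip_width: 59.4
caps seen []
```

View pics/s9.png

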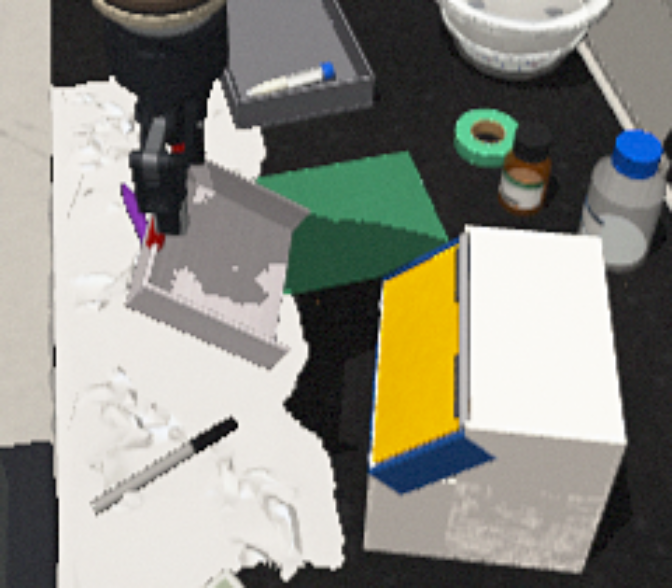

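The scoop is empty and the flap is shut (crop (420,350)), with nothing outside the box. The blue tube is in the bin and the bottle is standing. Now I'll return the scoop to the mat.

```bash

python3 -m crank '[[-1,-0.02,-0.06,0,-0.06],[-1,-0.05,-0.16,0,-0.16],[-1,-0.09,-0.3,0,-0.28],[-1,-0.13,-0.44,0,-0.4],[-1,-0.17,-0.56,0,-0.52],[-1,-0.196,-0.658,0,-0.62],[-1,-0.196,-0.658,0,-0.62],[-1,-0.196,-0.658,0,-0.62]]'|sed -n '2p;4p;5p'
python3 -m crank '[[-1,0.04,0,0.05,0],[-1,0.12,0,0.12,0],[-1,0.22,0,0.22,0],[-1,0.32,0,0.33,0],[-1,0.39,0,0.43,0],[-1,0.42,0,0.48,0],[-1,0.42,0,0.48,0]]'|sed -n '2p;4p;5p'
python3 g.py 500 -20 100 2
```

```text
tcp_pos: [375.5, -19.8, 285.2]
contact_force: [0.4, -0.2, -2.0]
grip_width: 59.4
tcp_pos: [501.2, -16.4, 140.5]
contact_force: [-1.0, 0.1, -2.0]
grip_width: 59.2
t 45.77 p [501.2 -16.4 140.5] yaw 2.0 tiltz [-0.002  0.    -1.   ] w 59.2 F 67.8 cf [-1.   0.1 -2. ] -> shift [-0.004   0.0119  0.1351] turn -0.001
```

```bash

python3 -m crank '[[-1,0,0.01,0.03,0],[-1,0,0.02,0.07,0],[-1,0,0.02,0.11,0],[-1,0,0.02,0.14,0],[-1,0,0.02,0.14,0]]'|sed -n '2p;4p;5p'
python3 -m crank '[[-1,-0.025,0,0.03,0],[-1,-0.05,0,0.06,0],[-1,-0.075,0,0.09,0],[-1,-0.1,0,0.12,0],[-1,-0.1,0,0.12,0]]'|sed -n '2p;4p;5p'
python3 g.py 461.5 -22.7 43.5 2; python3 m.py
```

```text
tcp_pos: [501.0, -22.2, 98.9]
contact_force: [-0.8, 0.2, -2.9]
grip_width: 59.2
tcp_pos: [469.6, -23.1, 63.1]
contact_force: [-6.4, -0.9, 9.4]
grip_width: 58.9
t 47.02 p [469.6 -23.1  63.1] yaw 2.0 tiltz [-0.003 -0.001 -1.   ] w 58.9 F 61.7 cf [-6.4 -0.9  9.4] -> shift [-0.0266 -0.0023  0.0654] turn 0.001
side red (array([455. , -27.4]), array([19.2, 59.8]), 14.56) 79 scoop (array([519.2, -23.6]), array([117.5, 134.5]), 2.9) 1273
```

```bash

python3 -m crank '[[-1,-0.01,0,0.02,0],[-1,-0.018,0,0.04,0],[-1,-0.027,0,0.06,0],[-1,-0.027,0,0.06,0]]'|sed -n '2p;4p;5p'
python3 g.py 461.5 -22.7 43.5 2; python3 m.py
```

```text
tcp_pos: [463.0, -23.3, 45.1]
contact_force: [-5.2, -0.1, 8.0]
grip_width: 58.5
t 47.58 p [463.  -23.3  45.1] yaw 2.0 tiltz [-0.001 -0.    -1.   ] w 58.5 F 63.1 cf [-5.2 -0.1  8. ] -> shift [-0.0048 -0.0023  0.0052] turn 0.0
side red (array([445.7, -29.2]), array([23.8, 58.8]), 16.82) 100 scoop (array([522.8, -22.2]), array([116.5, 134.5]), 1.14) 1425
```

Release, retreat upward and check.

```bash

python3 -m crank '[[0.6,0,0,0,0],[1,0,0,0,0],[1,0,0,0,0],[1,0,0,0,0],[1,0,0,0,0],[1,0,0,0,0]]'|sed -n '4p;5p'
python3 -m crank '[[1,0,0,-0.05,0],[1,0,0,-0.15,0],[1,0,0,-0.3,0],[1,0,0,-0.45,0],[1,0,0,-0.6,0],[1,-0.1,0,-0.7,0],[1,-0.2,0,-0.7,0],[1,-0.3,0,-0.7,0],[1,-0.3,0,-0.7,0],[1,-0.3,0,-0.7,0],[1,-0.3,0,-0.7,0]]'|sed -n '2p;4p;5p'
python3 m.py; python3 c.py; python3 - <<'E'
from h import *
s=dict(np.load('side_last.npz'));r,q=scoop(s)
P=q[(abs(q[:,1]+25)<45)&(abs(q[:,0]-528)<45)];A=np.c_[P[:,:2]-[530,-25],np.ones(len(P))];print('floor plane',np.round(np.linalg.lstsq(A,P[:,2],rcond=None)[0],3))
cv2.imwrite('pics/s10.png',cv2.resize(s['pixels'][160:360,220:440],None,fx=3,fy=3))
E
```

```text
contact_force: [0.1, 0.3, 0.1]
grip_width: 85.6
tcp_pos: [374.8, -26.4, 255.5]
contact_force: [-0.3, -0.1, -1.0]
grip_width: 85.7
side red (array([450.8, -27.6]), array([31.2, 56.2]), 1.49) 177 scoop (array([521.5, -22.3]), array([117.1, 134.7]), 1.23) 1432
caps seen []
floor plane [1.3900e-01 6.0000e-03 1.5748e+01]
```

View pics/s10.png

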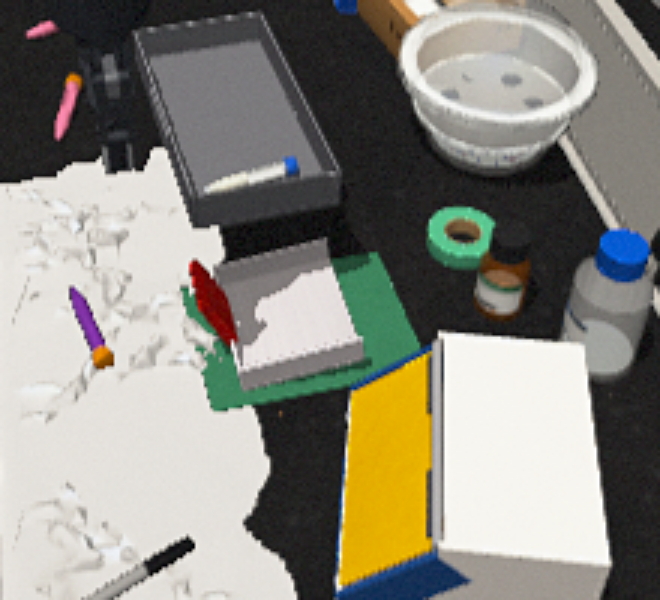

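The scoop stands upright on the mat (floor slope 0.139, about 16 mm from the mat's centre) and the flap is shut. The blue tube is in the bin, and the bottle is standing.

```bash
python3 -c "
from plant import job_done;print(job_done())"
```

```text
the job is handed in; nothing more can be done
None
```

I handed the job in: all four orange-capped tubes were tipped through the flap into the return box. The blue tube is still in the bin, the flap is shut, the scoop is upright on its mat about 16 mm off centre, and the bottle is standing. The tubes can't be seen inside the box, so I infer they are there from the empty scoop and clear surroundings; the hand-in call gave no verdict.

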